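# Release a thread spool with the two-key dispenser

### The arm

A 6-joint arm with a two-finger parallel gripper is mounted at the origin on the work surface. World frame = base frame: x ahead of the robot, y to its left, z up, the work surface at z = 0. Lengths are in mm, angles in degrees, forces in N, time in s.
With the tool pointing down it reaches from about 300 to 850 mm from the base axis. Payload 4.2 kg.
Tool frame: the origin (TCP) lies midway between the tips of the shut fingers; the grasp point (between the pads) lies 19 mm behind it (env.grip_point_offset is the distance from the TCP to the grasp point, in mm); z points along the fingers, x is the direction in which the jaws open and shut, and the axes are right-handed (so a half turn about z gives the same grasp; the last joint's range is limited). The gripper opens to 91 mm and grips with 3 to 60 N. Pads are 32 mm wide; open, the fingers measure 118 mm over their backs; the gripper's body (76 mm by 178 mm) begins 60 mm behind the grasp point.
Start: joints at [-72.651, 18.312, 89.639, -0, 72.044, -1.146], TCP at [182.407, -545.317, 213.976] pointing down, gripper open.
Joint ranges: [-177.97, 177.97], [-48.28, 115.42], [12.27, 149.76], [-77.06, 257.06], [2.81, 150.46], [-146.56, 146.56]. Speed limits (degrees/s): [147.25, 147.25, 180, 180, 180, 180].

### API

Orientations are given as [roll, pitch, yaw] about the fixed x, y, z axes, in that order (R = Rz(yaw) Ry(pitch) Rx(roll)).
In Python, from workcell import env gives the robot as it stands.
- The arm moves only by the shell command python3 -m pendant 'ROWS' [FORCE]. ROWS is JSON, a list of rows, each an object with "xyz": the shift along the tool's x, y, z in m, a list of three; "roll": the turn about the tool's z in degrees; "jaw": the closure, from 0 (fully open) to 1 (shut). A call has exactly 8 rows; each row is the pose to reach, as a shift and turn from the pose commanded when the call began, along the tool's axes at that moment; what a row does not reach only later rows make up. A row lasts 1/8 s, in which the tool goes at most 62.5 mm and 10.7 degrees, less where a joint would pass 70% of its speed; a pose out of reach is approached as far as the arm can. A call with a gripper value outside its range is refused whole. The fingers move at their own pace and stop on an object; FORCE is the grip in N (left out, the last holds). Time passes only in rows, so rows that repeat a pose let the fingers close, or fill a call up. It gives the time, the measured TCP pose, the force and the opening at its end, in the units of the state.
- env.state(): the state, without advancing time (a new reading comes with each control period).
- env.grab_frame(name): name is "scene" or "top"; returns (picture, depth): 480x640x3 uint8, blue, green, red; 480x640 float32, mm along the optical axis (not along the pixel's ray), 0 where there is no reading.
- env.camera_params(name): a dict with "camera_matrix" (3x3 intrinsics, pixels), "D" ([k1, k2, p1, p2, k3] as OpenCV has them; the pictures are not rectified), "cam_to_world" (4x4, takes a point from camera to world coordinates). Camera axes: x right, y up, looking along -z (the intrinsics and any distortion apply to the point x, -y, -z); pixel columns grow to the right and rows downward; lengths in mm; the calibration is good to about 2 mm. A picture is of the moment at which its call begins. camera_params takes no time and is no camera call.
- env.job_done(): hands the job in, once; it reports no verdict.
The state is a dict: "time_s": time; "qpos": joint angles; "qvel": joint speeds; "effort": joint torques, N m; "ee_pos": TCP position; "ee_rot": TCP orientation; "force": force on the tool from outside, world axes, zero at the start; "torque": the same for the moment, N m; "gripper_width": finger opening in mm.
Only numpy, scipy, OpenCV 4.12 (cv2) and the standard library are available. Lean on these libraries where they do the work, as an engineer would, in place of code of your own. Each camera call takes 0.05 s, during which the arm holds its last target. There are 200 camera calls.

### The job

Let the spool of thread out of the wooden dispenser: press its two release keys all the way down together, one fingertip on each, and keep both down until the spool has rolled down the chute and lies against the end stop. Then let both keys come up and move clear. Never touch or lift the spool itself, and leave the other things on the bench where they stand.

Things in the scene. Friction and masses are not known exactly. Their poses are not given: they have to be found in the camera images.
- dispenser: Wooden spool dispenser fixed to the bench, turned only about the vertical. Origin: on the bench, midway under the two keys. Its y points to the left key, z up, and a chute slopes down towards its -x. Its key block is 80 (x) by 104 (y) mm, 76 mm high. Chute: 60 mm wide, walls 13 mm high, 12 degrees, from x = -40 mm (surface 56 mm above the bench) to the end stop.
- gate (a point): Point on the chute surface midway between the two steel pins (10 mm wide, 7 mm tall, at y = +20 and -20 mm, x = -77 mm of the dispenser) that hold the spool back. Each pin sinks with the key on its side. The spool gets free only when both pins are sunk at the same time; with one still up it stays.
- end_stop (a point): Middle of the upper edge of the end stop at the foot of the chute: inner face at x = -185 mm of the dispenser, 44 mm above the bench, 6 mm thick.
- key_left_top (a point): Centre of the top face of the left release key, a plain aluminium block 28 (x) by 24 (y) mm standing 14 mm proud of the key block, 90 mm above the bench when up; at x = 0, y = +30 mm of the dispenser. Moves with the key.
- key_right_top (a point): The same for the right key, at x = 0, y = -30 mm of the dispenser: the keys' centres are 60 mm apart, with a gap of 36 mm between the keys.
- key_left (a joint): How far the left key is pressed, in m: 0 up, 0.011 fully down (its stop, 3 mm proud of the key block). Its pin is sunk from 0.007 on. A spring returns it: about 1.3 N to start, 2.8 N fully down.
- key_right (a joint): The same for the right key.
- spool_center (a point): Centre of the loose thread spool (black flanges 32 mm in diameter, 54 mm long, 40 to 85 g) lying across the chute, axis along the dispenser's y. At the start it rests against the pins, at x = -64, z = 68 mm in the dispenser's frame; against the end stop it is at x = -169, z = 45 mm. It rolls down in about 1 s.
- stacker: Bystander: brass hair stacker, 38 mm wide at the foot, 70 mm tall, loose, beside the dispenser. Origin at the centre of its underside.
- jar: Bystander: small amber jar with black lid, 44 mm wide, 55 mm tall, loose. Origin at the centre of its underside.
- wire_spool: Bystander: small wooden spool standing on end, 40 mm wide, 32 mm tall, loose. Origin at the centre of its underside.
- spool: The loose spool itself; origin at its centre, as point spool_center. It turns about its own axis as it rolls.
There are look-alikes about, which are no part of the job. What is shaped like the spool but green is not meant.

How it is judged:
By the outcome, as a careful person would: the job done as asked, in the order asked, and still so for the second after the job is handed in, with the robot touching nothing.
It also fails if it takes over 29 s, if anything falls off the work surface, if the arm or the gripper's body presses on something with over 40 N, if the wrist force passes 120 N, or if a joint passes its speed limit or range.

## Working session

There is one attempt and no reset: what is moved stays moved. The work goes in short steps, Python scripts to look and compute and a shell command to move; the robot and the scene stay as the last step left them, time stands still between calls to the robot, and variables do not carry over. Pictures are saved under pics/ and viewed, about 8 in all and at most 12, crops included, and the job is handed in when it is done.

```bash
mkdir -p pics; cat > h.py <<'E'
import numpy as np, cv2
from workcell import env
def grab(n,tag):
    p,d=env.grab_frame(n); cv2.imwrite(f'pics/{tag}.png',p); np.save(f'pics/{tag}.npy',d); return p,d
def world(n,uv,depth):
    c=env.camera_params(n); uv=np.array(uv,float).reshape(-1,1,2)
    q=cv2.undistortPoints(uv,np.array(c['camera_matrix'],float),np.array(c['D'],float)).reshape(-1,2)
    z=np.array(depth,float).reshape(-1)
    P=np.c_[q[:,0]*z,-q[:,1]*z,-z,np.ones(len(z))]
    return (P@np.array(c['cam_to_world']).T)[:,:3]
def cloud(n,d):
    v,u=np.mgrid[:480,:640]; W=world(n,np.stack([u,v],-1).reshape(-1,2),d.reshape(-1)).reshape(480,640,3)
    W[d<=0]=np.nan; return W
E
python3 - <<'E'
from h import *
print(env.state())
for n in('top','scene'):
    grab(n,n+'0'); c=env.camera_params(n); print(n,np.round(c['cam_to_world'],2).tolist(),c['camera_matrix'],c['D'])
E
```

```text
{'time_s': 0.0, 'qpos': array([-7.26507310e+01,  1.83522017e+01,  8.97058178e+01,  2.63249339e-04,
        7.20439645e+01, -1.14567945e+00]), 'qvel': array([ 0.07388553,  0.09254159, -0.008333  , -0.08173023,  0.03901747,
        0.02485521]), 'effort': array([-5.02725823e-05, -4.12457657e+01, -2.31970239e+01,  7.26535404e-02,
        4.55215154e-02, -1.47749543e-04]), 'ee_pos': array([ 182.25693194, -544.82207249,  213.11864934]), 'ee_rot': array([-1.79997711e+02,  1.01958641e-01, -7.15051309e+01]), 'force': array([-0.21140144,  0.16905503, -0.78153806]), 'torque': array([0.00713653, 0.04091685, 0.00897254]), 'gripper_width': 91.36282793842066}
top [[-0.11, 0.97, -0.21, 350.81], [-0.99, -0.11, 0.02, 85.36], [-0.0, 0.21, 0.98, 952.45], [0.0, 0.0, 0.0, 1.0]] [[564.23246876   0.         314.27780163]
 [  0.         564.23246876 240.95318004]
 [  0.           0.           1.        ]] [-0.12488783  0.          0.          0.          0.        ]
scene [[-0.6, -0.54, 0.59, 1137.72], [0.8, -0.41, 0.43, 482.98], [0.01, 0.73, 0.68, 763.22], [0.0, 0.0, 0.0, 1.0]] [[476.55007927   0.         320.27018688]
 [  0.         476.55007927 242.76301748]
 [  0.           0.           1.        ]] [-0.10703833  0.          0.          0.          0.        ]
```

View pics/top0.png

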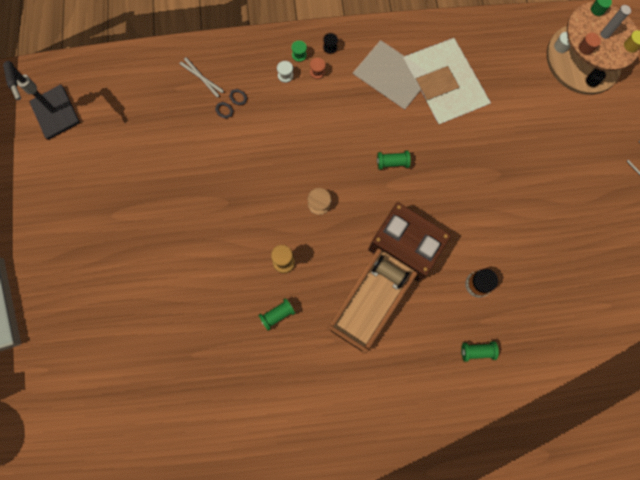

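View pics/scene0.png

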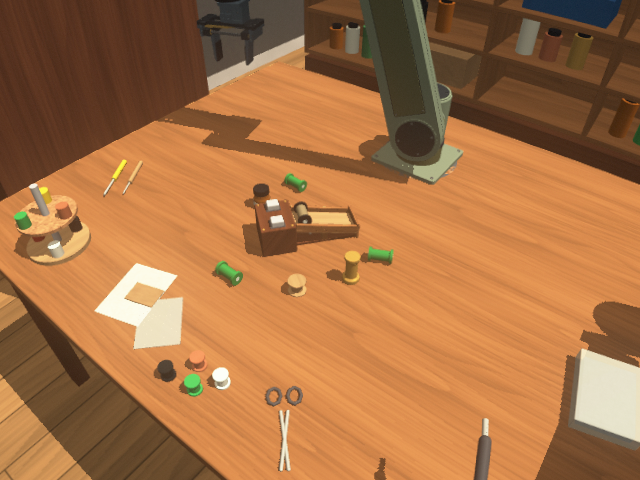

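The dispenser is the only wooden block with two pale keys: left key at about (397,227), right key at (429,247) in the top picture. Its chute runs to the lower left, and the black-flanged spool is at about (391,269). The green look-alikes at (394,160), (277,314) and (480,351) are not meant. Stacker at (283,258), jar at (484,281), wire spool at (319,201). Next I measure these and check with an enlarged crop.

```bash
python3 - <<'E'
from h import *
p=cv2.imread('pics/top0.png'); d=np.load('pics/top0.npy'); W=cloud('top',d)
hsv=cv2.cvtColor(p,cv2.COLOR_BGR2HSV)
def keys(n,p,W,x0,x1,y0,y1):
    hsv=cv2.cvtColor(p,cv2.COLOR_BGR2HSV); m=((hsv[...,1]<60)&(hsv[...,2]>120)).astype(np.uint8)
    r=np.zeros_like(m); r[y0:y1,x0:x1]=1; k,l,s,c=cv2.connectedComponentsWithStats(m*r)
    for i in range(1,k):
        if s[i,4]>30:
            w=W[l==i]; w=w[(w[:,2]>80)&(w[:,2]<100)]
            print(n,c[i],s[i],np.round(np.nanmedian(w,0),1),np.round((np.nanmax(w,0)+np.nanmin(w,0))/2,1),len(w))
keys('top',p,W,370,460,200,275)
ps=cv2.imread('pics/scene0.png'); Ws=cloud('scene',np.load('pics/scene0.npy'))
keys('scene',ps,Ws,250,310,190,240)
for n,(u,v) in dict(spool=(391,269),jar=(485,280),stacker=(282,254),wire=(319,198),blocktop=(413,237),stopish=(352,343)).items():
    print(n,np.round(W[v-1:v+2,u-1:u+2].reshape(-1,3).mean(0),1))
cv2.imwrite('pics/crop.png',np.hstack([cv2.resize(p[190:360,320:460],None,fx=3,fy=3,interpolation=2),cv2.resize(ps[170:280,230:370],(340,267),interpolation=2)[:].repeat(1,0) if 0 else np.zeros((510,2,3),np.uint8), cv2.resize(ps[170:280,240:370],(370,510))]))
E
```

```text
top [396.47346939 226.0244898 ] [387 216  20  21 245] [547.5 -66.9  88.9] [547.9 -67.3  87.7] 237
top [428.93004115 246.22222222] [420 236  19  21 243] [ 510.  -113.3   89.2] [ 510.6 -113.5   87.6] 242
scene [272.30708661 204.5511811 ] [266 199  14  12 127] [ 513.3 -110.9   90.4] [ 512.4 -112.3   87.2] 110
scene [276.83211679 221.        ] [270 215  14  13 137] [552.3 -65.   89.9] [549.6 -66.2  87. ] 126
spool [482.5 -50.4  78.9]
jar [ 450.9 -204.6   54.2]
stacker [527.3 117.8  69.6]
wire [624.3  47.2  31.9]
blocktop [530.5 -93.2  75.4]
stopish [376.5  21.8  36.3]
```

View pics/crop.png

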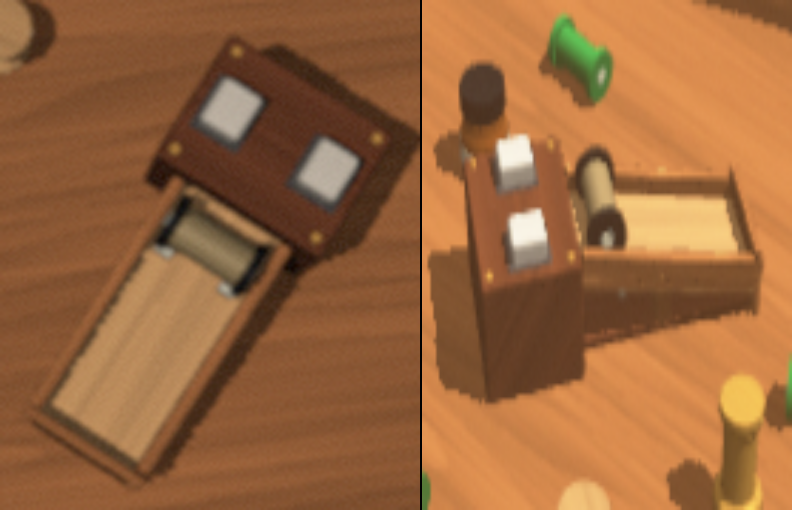

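Crop confirms the dispenser, with the black-flanged spool behind its pins. Keys measure 59.5 mm apart (60 expected) and 89–90 mm high (90 expected). Midpoint is (530,-89.5), and the key axis points at 50.5°. I need a yaw of 50.5° (roll -122) and a shift of tool x -322, y -474 mm, moving at the present height.

```bash
python3 -m pendant '[{"xyz":[-0.01,-0.015,0],"roll":-7,"jaw":0.485},{"xyz":[-0.035,-0.05,0],"roll":-17,"jaw":0.485},{"xyz":[-0.065,-0.095,0],"roll":-27,"jaw":0.485},{"xyz":[-0.095,-0.14,0],"roll":-37,"jaw":0.485},{"xyz":[-0.125,-0.185,0],"roll":-47,"jaw":0.485},{"xyz":[-0.155,-0.23,0],"roll":-57,"jaw":0.485},{"xyz":[-0.18,-0.265,0],"roll":-65,"jaw":0.485},{"xyz":[-0.195,-0.285,0],"roll":-70,"jaw":0.485}]'
python3 - <<'E'
from h import *
s=env.state(); p=s['ee_pos']; y=np.radians(s['ee_rot'][2]); d=np.array([530,-89.5])-p[:2]
print(s['time_s'],p,s['ee_rot'],s['gripper_width'],'dx',d@[np.cos(y),np.sin(y)],'dy',d@[np.sin(y),-np.cos(y)],'roll',np.degrees(y)-50.5)
E
```

```text
time_s: 1.1
ee_pos: [391.6, -268.1, 213.7]
ee_rot: [-180.0, 0.0, -1.2]
force: [-0.2, 0.1, -1.3]
gripper_width: 47.2
1.1 [ 391.58669857 -268.07704019  213.66257385] [-1.79969372e+02  2.22031377e-02 -1.21240954e+00] 47.15412857272682 dx 134.6038097169901 dy -181.4657425104342 roll -51.71240954305462
```

```bash
python3 -m pendant '[{"xyz":[0.012,-0.016,0],"roll":-6,"jaw":0.485},{"xyz":[0.035,-0.047,0],"roll":-15,"jaw":0.485},{"xyz":[0.065,-0.087,0.01],"roll":-25,"jaw":0.485},{"xyz":[0.092,-0.124,0.03],"roll":-35,"jaw":0.485},{"xyz":[0.115,-0.155,0.05],"roll":-43,"jaw":0.485},{"xyz":[0.130,-0.175,0.07],"roll":-49,"jaw":0.485},{"xyz":[0.1345,-0.1815,0.08],"roll":-51.7,"jaw":0.485},{"xyz":[0.1345,-0.1815,0.084],"roll":-51.7,"jaw":0.485}]'
python3 - <<'E'
from h import *
p,_=grab('scene','s1'); q,_=grab('top','t1')
cv2.imwrite('pics/c1.png',np.hstack([cv2.resize(p[120:280,230:370],(420,480),interpolation=2),cv2.resize(q[190:350,340:460],(360,480),interpolation=2)]))
s=env.state(); print(s['time_s'],s['ee_pos'],s['ee_rot'],s['force'],s['gripper_width'])
E
```

```text
time_s: 2.1
ee_pos: [529.6, -92.1, 129.3]
ee_rot: [-179.9, 0.1, 50.2]
force: [-0.3, -0.1, 0.5]
gripper_width: 47.2
2.2 [529.47071555 -92.8051778  129.93130485] [-1.79985262e+02  3.69838840e-02  5.01013072e+01] [-0.21411425 -0.64381377  0.32707575] 47.10430474164277
```

View pics/c1.png

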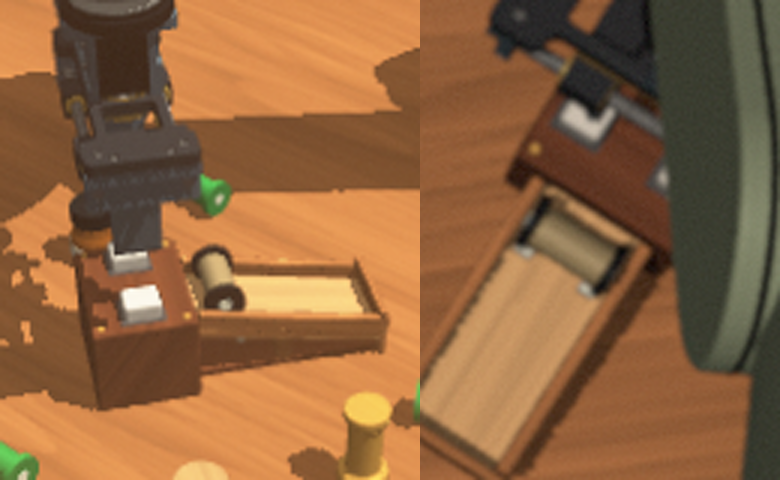

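Fingers straddle both keys above the block, about 3 mm off towards -y. I correct that and descend to just over the key tops.

```bash
python3 -m pendant '[{"xyz":[0.0012,-0.0006,0.003],"roll":0,"jaw":0.485},{"xyz":[0.0025,-0.0014,0.008],"roll":-0.3,"jaw":0.485},{"xyz":[0.0025,-0.0014,0.015],"roll":-0.3,"jaw":0.485},{"xyz":[0.0025,-0.0014,0.022],"roll":-0.3,"jaw":0.485},{"xyz":[0.0025,-0.0014,0.028],"roll":-0.3,"jaw":0.485},{"xyz":[0.0025,-0.0014,0.032],"roll":-0.3,"jaw":0.485},{"xyz":[0.0025,-0.0014,0.034],"roll":-0.3,"jaw":0.485},{"xyz":[0.0025,-0.0014,0.034],"roll":-0.3,"jaw":0.485}]'
python3 - <<'E'
from h import *
p,_=grab('scene','s2'); q,_=grab('top','t2')
cv2.imwrite('pics/c2.png',np.hstack([cv2.resize(p[160:260,240:330],(430,480),interpolation=2),cv2.resize(q[200:280,370:450],(360,480)[:2],interpolation=2)]))
for i in range(3):
    s=env.state(); print(s['time_s'],s['ee_pos'],s['ee_rot'],s['force'],s['gripper_width']); env.grab_frame('top')
E
```

```text
time_s: 3.2
ee_pos: [530.6, -89.3, 95.9]
ee_rot: [180.0, 0.0, 50.5]
force: [-0.5, 0.1, -0.4]
gripper_width: 46.8
3.3 [530.7376465  -89.29362369  96.11979329] [ 1.79974175e+02 -7.75290330e-03  5.04961442e+01] [-0.5087528  -1.31305529  0.38541453] 46.74305306261142
3.35 [530.74277399 -89.32391065  96.15677117] [ 1.79971238e+02 -9.70081991e-03  5.04931042e+01] [-0.73718469 -1.12233971  0.72220249] 47.13967743560857
3.4 [530.72204493 -89.3096495   96.16229988] [ 1.79971732e+02 -8.50138611e-03  5.04970699e+01] [ 0.24688573 -0.77061827  0.12071282] 47.001086673893866
```

View pics/c2.png

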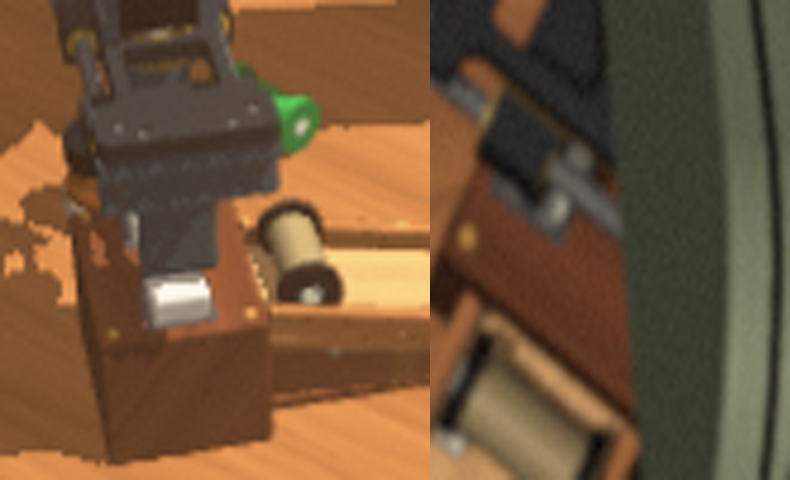

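Left finger sits centred over its key, and the TCP is within 1 mm of the key midpoint. Now pressing, watching the force.

```bash
python3 -m pendant '[{"xyz":[0,0,0.003],"roll":0,"jaw":0.485},{"xyz":[0,0,0.006],"roll":0,"jaw":0.485},{"xyz":[0,0,0.009],"roll":0,"jaw":0.485},{"xyz":[0,0,0.0115],"roll":0,"jaw":0.485},{"xyz":[0,0,0.0135],"roll":0,"jaw":0.485},{"xyz":[0,0,0.015],"roll":0,"jaw":0.485},{"xyz":[0,0,0.016],"roll":0,"jaw":0.485},{"xyz":[0,0,0.016],"roll":0,"jaw":0.485}]'
```

```text
time_s: 4.45
ee_pos: [530.6, -89.3, 80.0]
ee_rot: [180.0, 0.0, 50.5]
force: [-0.1, 0.6, 5.2]
gripper_width: 47.1
```

Force is 5.2 N at z=80, which matches both springs at about 10 mm. I press the last bit onto the stops.

```bash
python3 -m pendant '[{"xyz":[0,0,0.0004],"roll":0,"jaw":0.485},{"xyz":[0,0,0.0008],"roll":0,"jaw":0.485},{"xyz":[0,0,0.0012],"roll":0,"jaw":0.485},{"xyz":[0,0,0.0015],"roll":0,"jaw":0.485},{"xyz":[0,0,0.0015],"roll":0,"jaw":0.485},{"xyz":[0,0,0.0015],"roll":0,"jaw":0.485},{"xyz":[0,0,0.0015],"roll":0,"jaw":0.485},{"xyz":[0,0,0.0015],"roll":0,"jaw":0.485}]'
python3 - <<'E'
from h import *
p,_=grab('scene','s3'); q,_=grab('top','t3')
cv2.imwrite('pics/c3.png',np.hstack([cv2.resize(p[160:260,240:370],(430,330),interpolation=2),cv2.resize(q[210:360,320:450],(360,330),interpolation=2)]))
for i in range(3):
    s=env.state(); print(s['time_s'],s['ee_pos'],s['force'],s['torque'],s['gripper_width']); env.grab_frame('top')
E
```

```text
time_s: 5.45
ee_pos: [530.6, -89.3, 79.3]
ee_rot: [180.0, -0.0, 50.5]
force: [-2.8, 1.5, 9.6]
gripper_width: 46.9
5.55 [530.58567138 -89.2686409   79.23998196] [-2.80304252  0.41425663  9.69180166] [ 0.12628159  0.38676646 -0.03664996] 46.94416219598943
5.6 [530.56428802 -89.27521216  79.22586872] [-2.42079134 -0.55957197  9.69507762] [0.13442115 0.37748843 0.04457174] 46.94219799505104
5.65 [530.60133109 -89.26795735  79.24314032] [-3.26152064  0.48796416  9.70084955] [ 0.13037618  0.35865685 -0.05530245] 46.86958479092498
```

View pics/c3.png

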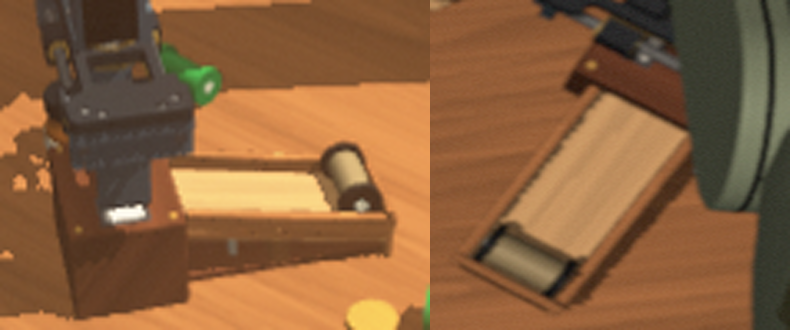

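Spool lies against the end stop: about (350,190) in the left crop, (520,262) in the right one. The force rise shows a stop has been reached. To be sure both keys are fully down, I press slightly harder, then lift off straight up.

```bash
python3 -m pendant '[{"xyz":[0,0,0.0005],"roll":0,"jaw":0.485},{"xyz":[0,0,0.001],"roll":0,"jaw":0.485},{"xyz":[0,0,0.0015],"roll":0,"jaw":0.485},{"xyz":[0,0,0.002],"roll":0,"jaw":0.485},{"xyz":[0,0,0.002],"roll":0,"jaw":0.485},{"xyz":[0,0,0.002],"roll":0,"jaw":0.485},{"xyz":[0,0,0.002],"roll":0,"jaw":0.485},{"xyz":[0,0,0.002],"roll":0,"jaw":0.485}]'
python3 - <<'E'
from h import *
for i in range(3):
    s=env.state(); print(s['time_s'],s['ee_pos'],s['ee_rot'],s['force'],s['torque']); W=None; p,d=env.grab_frame('scene')
np.save('pics/s4.npy',d); cv2.imwrite('pics/s4.png',p)
hsv=cv2.cvtColor(p,cv2.COLOR_BGR2HSV); m=(hsv[...,1]<60)&(hsv[...,2]>120); m[:195]=0;m[240:]=0;m[:,:255]=0;m[:,300:]=0
w=cloud('scene',d)[m]; print(len(w),np.round(np.nanmedian(w,0),1),np.nanpercentile(w[:,2],[10,50,90]))
E
```

```text
time_s: 6.7
ee_pos: [530.6, -89.3, 79.1]
ee_rot: [179.9, -0.0, 50.5]
force: [-6.3, 0.7, 22.4]
gripper_width: 47.4
6.7 [530.63976344 -89.28191613  79.1260522 ] [ 1.79930944e+02 -3.08995980e-02  5.04956284e+01] [-6.27433731  0.68498094 22.39504932] [ 0.23009779  1.11393367 -0.00366258]
6.75 [530.61801496 -89.29288396  79.09398039] [ 1.79933568e+02 -2.64753300e-02  5.04974285e+01] [-7.04195691  1.75650027 21.57668414] [ 0.21496093  1.10171909 -0.01018198]
6.8 [530.60350974 -89.28201317  79.09940025] [ 1.79935390e+02 -2.80650142e-02  5.04931255e+01] [-6.11829553  0.51711659 22.43479221] [0.31671474 1.07341169 0.00361353]
54 [553.1 -62.5  79.6] [77.35989192 79.6422336  81.33873913]
```

Measured z is 79.1 at 22 N with the tool level, and the left key top reads about 79.6 mm. Both keys are on their stops, so I lift off.

```bash
python3 -m pendant '[{"xyz":[0,0,-0.003],"roll":0,"jaw":0.485},{"xyz":[0,0,-0.008],"roll":0,"jaw":0.485},{"xyz":[0,0,-0.014],"roll":0,"jaw":0.485},{"xyz":[0,0,-0.025],"roll":0,"jaw":0.485},{"xyz":[0,0,-0.045],"roll":0,"jaw":0.485},{"xyz":[0,0,-0.07],"roll":0,"jaw":0.485},{"xyz":[0,0,-0.09],"roll":0,"jaw":0.485},{"xyz":[0,0,-0.1],"roll":0,"jaw":0.485}]'
python3 -m pendant '[{"xyz":[-0.01,0,-0.01],"roll":0,"jaw":0.485},{"xyz":[-0.03,0,-0.02],"roll":0,"jaw":0.485},{"xyz":[-0.06,0,-0.03],"roll":0,"jaw":0.485},{"xyz":[-0.09,0,-0.03],"roll":0,"jaw":0.485},{"xyz":[-0.12,0,-0.03],"roll":0,"jaw":0.485},{"xyz":[-0.145,0,-0.03],"roll":0,"jaw":0.485},{"xyz":[-0.16,0,-0.03],"roll":0,"jaw":0.485},{"xyz":[-0.16,0,-0.03],"roll":0,"jaw":0.485}]'
python3 - <<'E'
from h import *
p,d=grab('scene','s5'); q,e=grab('top','t5')
W=cloud('scene',d);V=cloud('top',e)
for n,w,im,b in(('scene',W,p,(195,240,255,300)),('top',V,q,(200,275,370,460))):
    hsv=cv2.cvtColor(im,cv2.COLOR_BGR2HSV); m=((hsv[...,1]<60)&(hsv[...,2]>120)).astype(np.uint8); r=m*0; r[b[0]:b[1],b[2]:b[3]]=1
    k,l,s,c=cv2.connectedComponentsWithStats(m*r)
    for i in range(1,k):
        if s[i,4]>30: print(n,c[i],s[i,4],np.round(np.nanmedian(w[l==i],0),1))
for n,(u,v) in dict(stacker=(282,254),jar=(485,280),wire=(319,198)).items(): print(n,np.round(V[v-1:v+2,u-1:u+2].reshape(-1,3).mean(0),1))
cv2.imwrite('pics/c5.png',np.hstack([cv2.resize(p[140:300,230:400],(425,400),interpolation=2),cv2.resize(q[190:360,260:420],(370,400),interpolation=2)]))
s=env.state(); print(s['time_s'],s['ee_pos'],s['force'])
E
```

```text
time_s: 7.85
ee_pos: [531.1, -89.4, 177.6]
ee_rot: [179.9, -0.0, 50.5]
force: [0.7, 0.6, -1.2]
gripper_width: 47.1
time_s: 8.85
ee_pos: [428.0, -213.4, 206.5]
ee_rot: [-180.0, -0.0, 50.4]
force: [-0.1, 0.6, 0.5]
gripper_width: 47.4
scene [272.265625  204.5703125] 128 [ 515.  -109.8   90.1]
scene [276.83687943 221.07092199] 141 [552.3 -64.   89.7]
top [396.48178138 226.01214575] 247 [548.1 -67.   88.6]
top [428.89243028 246.12350598] 251 [ 510.4 -113.1   89. ]
stacker [527.4 117.8  69.1]
jar [ 451.  -204.9   53.1]
wire [624.6  47.1  31. ]
8.95 [ 428.89323824 -212.60766688  206.47940369] [-0.3893481   1.06148442 -0.27329106]
```

View pics/c5.png

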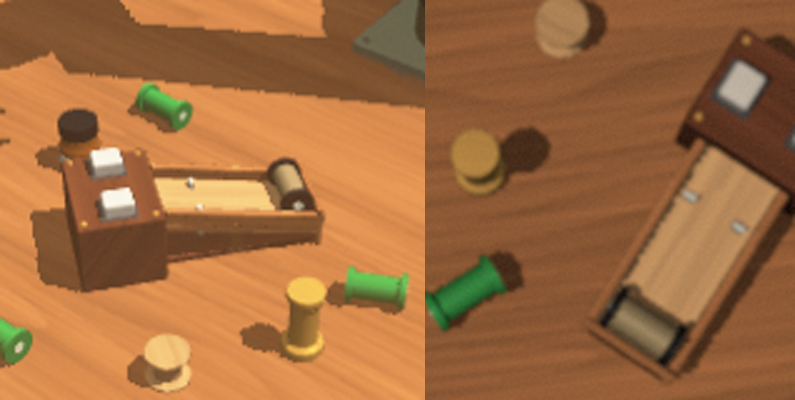

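Both keys are up again at 90 mm and the pins are raised. The spool lies against the end stop, and the bystanders are where they were.

```bash
python3 -c "from workcell import env; print(env.job_done())"
```

```text
the job is handed in; nothing more can be done
None
```

The spool is out. I pressed both release keys down together, one fingertip on each, and held them until it had rolled against the end stop. Then I lifted straight off, moved clear and handed the job in at about 9 s.

- **Keys:** at full press the tool stood at 79.1 mm (79 expected) with 22 N on it and level, so I took both keys to be on their stops. After release both tops read about 89–90 mm, and both pins are up again.
- **Spool:** in the last pictures it lies at the end stop, inside the chute. I judged this by eye and did not measure its final position.
- **Other things:** the stacker, jar and wire spool each measured within about 1 mm of where they started.
- **Disagreements:** my first approach ended about 3 mm to one side, and I corrected it before touching the keys. At the first stop contact (9.7 N) I could not tell whether both keys were fully down, so I pressed about 2 mm further.

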